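# Hang the routing templates back on their hook

### The job

Hang the three plywood routing templates on the long steel hook by the holes in their tabs, windows hanging down: the big one first, then the middle one, then the small one. Slide each one back along the hook until it bears flat on what is behind it (the big one on the red stop collar, each other one on the template before it) and, before letting go, press it home and hold it there for a moment with one finger's firm push, about 5 to 10 N and never more than 25 N. Let all three hang there free and snug together, and leave the other things on the bench where they are.

Things in the scene. Friction and masses are not known exactly. Their poses are not given: they have to be found in the camera images.
- stand: Fixed wooden upright (38 wide, 64 deep, top at 275 mm) on a plywood foot 200 x 200 x 18 mm that reaches 50 mm out in front of it. Origin on the bench under the hook's root, at the upright's front face; x runs back from the hook's tip into the upright, z up. Carries the hook and a rigid red stop collar.
- hook_root (a point): Where the hook's axis meets the upright's front face. The hook is a straight level steel rod, 10 mm in diameter, 240 mm above the bench, pointing along the stand's -x. The red stop collar on it is a disc 32 mm across; its front face is somewhere from 40 to 80 mm out from this point, set anew each time and not reported: find it by feel.
- hook_tip (a point): Centre of the hook's round upturned end: the rod is straight to 160 mm out, then bends up at 45 degrees and ends here, 169 mm out and 9 mm above the axis (rod radius 5 mm). Axes as stand.
- rack: Fixed dark grooved block, 230 (x) x 120 (y) x 42 mm high, origin under its centre. Four grooves along its own y, 20 mm wide, floor 10 mm above the bench, at x = -75, -25, +25, +75 mm, hold the three templates and a push stick upright, in any order.
- big_tab (a point): Grip point of the big template: middle of its tab, 20 mm below the tab's top edge; grip across the tab's 38 mm width (own y) from above. Own x = thickness (18 mm; -x is its front), z = up. The tab, 55 mm high, stands on a plate 150 wide x 130 high (window 90 x 70), about 0.24 kg (all masses +-25 %). This point is 165 mm above its lower edge.
- mid_tab (a point): The same point on the middle template: tab 44 wide, same height and thickness, plate 115 wide x 100 high, window 60 x 48, about 0.17 kg; this point is 135 mm above its lower edge. Its tab is 3 mm wider each side than the one it will hang in front of, so fingers on it can reach past that one.
- small_tab (a point): The same point on the small template: tab 50 wide, same height and thickness, plate 85 wide x 70 high, window 34 x 26, about 0.11 kg; this point is 105 mm above its lower edge. Its tab, too, is 3 mm wider each side than the one behind.
- big_hole (a point): Centre of the big template's round hanging hole, 27 mm across, through along its own x, 15 mm below the grip point. When it hangs free this lies about 9 mm below the rod's axis.
- mid_hole (a point): Centre of the middle template's hanging hole, likewise.
- small_hole (a point): Centre of the small template's hanging hole, likewise.
- push_stick: Yellow push stick, 190 mm long, 75 mm high, 18 mm thick, standing in one groove of the rack; origin under its centre. Leave it.
- offcut: Wooden offcut 70 x 45 x 20 mm on the bench between rack and hook; origin under its centre. Leave it.
- spray_bottle: Blue spray bottle, 80 mm across, 221 mm high; origin under its centre. Leave it.
- glue: Yellow glue bottle, 56 mm across, 160 mm high; origin under its centre. Leave it.
- bar_clamp: Steel bar clamp lying on the bench, 350 mm long, 24 mm high. Leave it.
- block_plane: Block plane, 160 x 48 x 50 mm. Leave it.
- try_square: Try square lying flat, blade 160 mm, 18 mm high. Leave it.
Not all that is in view belongs to the job. Leave any green look-alike of the part that bears mid_tab alone.

How it is judged:
By the outcome, as a careful person would: the job done as asked, in the order asked, and still so for the second after the job is handed in, with the robot touching nothing.
It also fails if it takes over 72 s, if anything falls off the work surface, if the arm or the gripper's body presses on something with over 40 N, if the wrist force passes 120 N, or if a joint passes its speed limit or range.

### The arm

A 6-joint arm with a two-finger parallel gripper is mounted at the origin on the work surface. World frame = base frame: x ahead of the robot, y to its left, z up, the work surface at z = 0. Lengths are in m, angles in rad, forces in N, time in s.
With the tool pointing down it reaches from about 0.35 to 0.775 m from the base axis. Payload 5.5 kg.
Tool frame: the origin (TCP) lies at the very end of the fingers, on their centre line; the grasp point (between the pads) lies 19 mm behind it; z points along the fingers, y is the line along which they close (so a half turn about z gives the same grasp; the last joint's range is limited). The gripper opens to 85 mm and grips with 20 to 120 N. Pads are 22 mm wide; open, the fingers measure 114 mm over their backs; the gripper's body (76 mm by 85 mm) begins 54 mm behind the grasp point. The pads swing forward as they close: fully open they stand 13 mm farther back than shut.
Start: joints at [-1.292, 0.313, 0.046, 1.304, 0, 1.431], TCP at [0.234, -0.525, 0.209] pointing down, gripper open.
Joint ranges: [-2.76, 2.76], [-0.86, 1.69], [-1.03, 1.26], [-2.2, 2.34], [-1.47, 1.5], [-3.14, 3.14]. Speed limits (rad/s): [2.57, 2.57, 3.14, 3.14, 3.14, 3.14].

### API

Orientations are given as a unit quaternion [w, x, y, z].
In Python, from workcell import env gives the robot as it stands. The module is installed in compiled form; this text tells all that it offers.
- The arm moves only by the tool jog_arm, never from a script. Its argument "rows" is a list of rows, each a list of 6 numbers: the shift along the world's x, y, z in units of 40 mm (1.0 is 40 mm), then the turn, a rotation vector about the world's x, y, z in units of 6 degrees (1.0 is 6 degrees). In form: [[x, y, z, wx, wy, wz], ...]. A call has 1 to 12 rows; each row is the pose to reach, as a shift and turn from the pose commanded when the call began; what a row does not reach only later rows make up. A row lasts 1/12 s, in which the tool goes at most 41.7 mm and 7.16 degrees, less where a joint would pass 70% of its speed; a pose out of reach is approached as far as the arm can. A call with a gripper value outside its range is refused whole. "jaw" is the gripper command: -1 is fully open, 1 is shut, values between are in proportion, set as the call begins (left out, the last holds). The fingers move at their own pace and stop on an object; "force" is the grip in N (left out, the last holds). Time passes only in rows, so rows that repeat a pose let the fingers close. It gives the time, the measured TCP pose, the force, the opening and the grip force at its end, in the units of the state.
- env.get_state(): the state, without advancing time (a new reading comes with each control period).
- env.read_camera(name): name is "scene" or "top" or "wrist"; returns a dict with "pixels" (400x640x3 uint8, red, green, blue), "mtx" (3x3 intrinsics, pixels), "cam_to_world" (4x4, takes a point from camera to world coordinates). Camera axes: x right, y up, looking along -z (the intrinsics and any distortion apply to the point x, -y, -z); pixel columns grow to the right and rows downward; lengths in m; the calibration is good to about 2 mm. The wrist camera is an equidistant fisheye: a pixel r from the principal point sees the ray r / f radians off the axis. A picture is of the moment at which its call begins. There is no depth.
- env.hand_in(): hands the job in; it is judged then, once.
The state is a dict: "clock": time; "joint_pos": joint angles; "qvel": joint speeds; "tau": joint torques, N m; "tcp_pos": TCP position; "orientation": TCP orientation; "wrist_force": force on the tool from outside, world axes, zero at the start; "ft_torque": the same for the moment, N m; "finger_gap": finger opening in m; "grip_force": force on a finger pad.
Only numpy, scipy, OpenCV 4.12 (cv2) and the standard library are available. Lean on these libraries where they do the work, as an engineer would, in place of code of your own. Each camera call takes 0.05 s, during which the arm holds its last target. There are 200 camera calls.

## Working session

There is one attempt and no reset: what is moved stays moved. The work goes in short steps, Python scripts to look and compute and a tool call to move; the robot and the scene stay as the last step left them, time stands still between calls to the robot, and variables do not carry over. Pictures are saved under pics/ and viewed, at most 10 in all, crops included, and the job is handed in when it is done.

Besides the shell and the picture viewer there is one more tool, called after "Request:" in YAML: its name, and indented under it one key for each argument. jog_arm: Moves the arm, as the interface text tells. Its arguments: {"type":"object","properties":{"rows":{"type":"array","items":{"type":"array","items":{"type":"number"}}},"jaw":{"type":"number"},"force":{"type":"number"}},"required":["rows"]}

```bash
mkdir -p pics; cat > h.py <<'E'
import numpy as np, cv2
from workcell import env
def snap(name,fn):
    c=env.read_camera(name); cv2.imwrite('pics/'+fn,c['pixels'][:,:,::-1]); np.savez('pics/'+fn[:-4]+'.npz',**{k:c[k] for k in('pixels','mtx','cam_to_world')}); return c
def load(fn): return np.load('pics/'+fn+'.npz')
def proj(c,P):
    T=np.linalg.inv(c['cam_to_world']); p=(T[:3,:3]@np.atleast_2d(P).T).T+T[:3,3]
    x=np.c_[p[:,0]/-p[:,2],-p[:,1]/-p[:,2]]; K=c['mtx']; return x@K[:2,:2].T+K[:2,2]
def ray(c,uv):
    K=c['mtx']; q=np.linalg.solve(K,np.r_[uv,1]); d=c['cam_to_world'][:3,:3]@np.array([q[0],-q[1],-1]); return c['cam_to_world'][:3,3],d
def atz(c,uv,z):
    o,d=ray(c,uv); return o+d*(z-o[2])/d[2]
E
python3 - <<'E'
from h import *
for n in('scene','top'):
    c=snap(n,n+'0.png'); print(n,c['mtx'].tolist(),c['cam_to_world'].round(3).tolist(), c.keys())
print(env.get_state())
E
```

```text
scene [[373.2193158740215, 0.0, 320.8417856145446], [0.0, 373.2193158740215, 201.37796803507936], [0.0, 0.0, 1.0]] [[0.34, -0.765, 0.547, 1.207], [0.94, 0.281, -0.192, -0.342], [-0.007, 0.58, 0.815, 1.287], [0.0, 0.0, 0.0, 1.0]] dict_keys(['pixels', 'mtx', 'cam_to_world'])
top [[491.7146240164944, 0.0, 316.5441547531366], [0.0, 491.7146240164944, 201.35746877994544], [0.0, 0.0, 1.0]] [[-0.023, 0.995, -0.099, 0.335], [-1.0, -0.023, 0.003, -0.099], [0.001, 0.099, 0.995, 1.617], [0.0, 0.0, 0.0, 1.0]] dict_keys(['pixels', 'mtx', 'cam_to_world'])
{'clock': 0.1, 'joint_pos': array([-1.29160408e+00,  3.13931423e-01,  4.50857342e-02,  1.30359414e+00,
        2.63288320e-05,  1.43117354e+00]), 'qvel': array([-0.00106074, -0.00095253,  0.00199497, -0.00034991, -0.00055362,
       -0.00095925]), 'tau': array([ 2.29976635e-03, -4.81724381e+01,  2.99245065e+01,  1.27401479e-02,
       -1.54437439e-04, -2.22276401e-05]), 'tcp_pos': array([ 0.23369031, -0.52483243,  0.20799178]), 'orientation': array([-8.20668457e-04,  9.78153924e-01,  2.07880316e-01, -4.41667463e-05]), 'wrist_force': array([ 0.46886123, -0.19113708,  0.90084656]), 'ft_torque': array([-0.02104855,  0.01127661,  0.00525897]), 'grip_force': 0.0, 'finger_gap': 0.08526946090475707}
```

View pics/scene0.png

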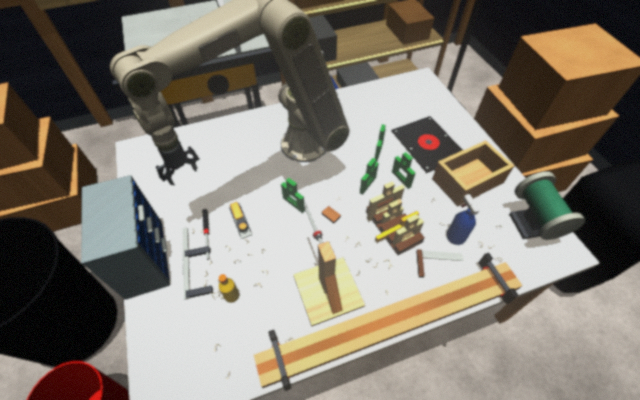

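View pics/top0.png

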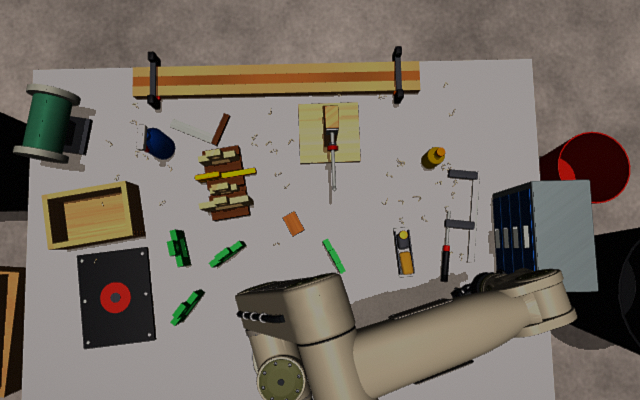

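The scene view has the stand at (325,265) and the rack at (395,215), holding plywood templates and the yellow stick. In the top view the rack is at (228,183), the hook runs from (333,148) to (331,203), the offcut is at (293,223), and the green look-alikes are at (178,247), (227,254), (187,306) and (333,255). The plywood parts in the rack fit the description; the green ones don't. An enlarged crop will confirm this.

```bash
python3 - <<'E'
from h import *
t=load('top0')['pixels'][130:235,185:345]; s=load('scene0')['pixels'][170:330,290:440]
a=cv2.resize(t,None,fx=5,fy=5,interpolation=cv2.INTER_CUBIC)
a=np.clip(a.astype(float)*1.3,0,255).astype(np.uint8)
cv2.imwrite('pics/c1.png',a[:,:,::-1])
b=cv2.resize(s,None,fx=3.7,fy=3.7,interpolation=cv2.INTER_CUBIC)
cv2.imwrite('pics/c2.png',b[:,:,::-1])
c=load('top0')
for uv,z in [((330,203),.25),((333,150),.24),((228,183),.042),((325,107),.275)]: print(uv,atz(c,np.array(uv),z).round(3))
E
```

```text
(330, 203) [ 0.466 -0.141  0.25 ]
(333, 150) [ 0.618 -0.154  0.24 ]
(228, 183) [0.558 0.18  0.042]
(325, 107) [ 0.733 -0.133  0.275]
```

View pics/c1.png

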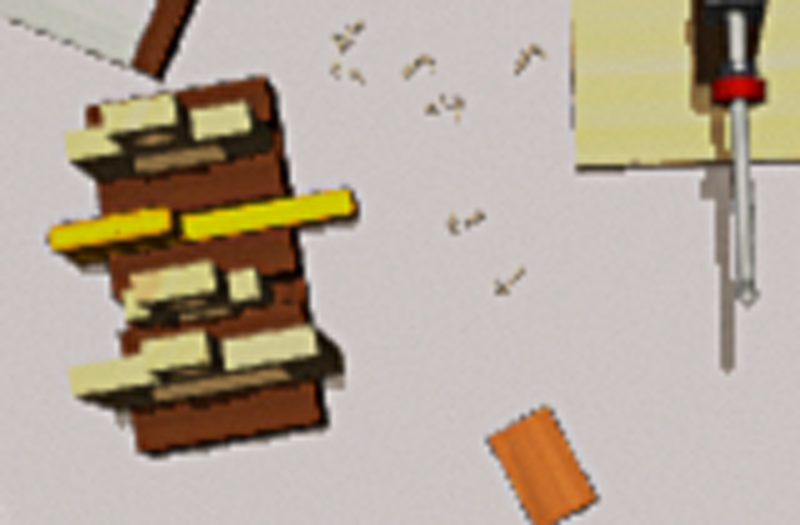

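View pics/c2.png

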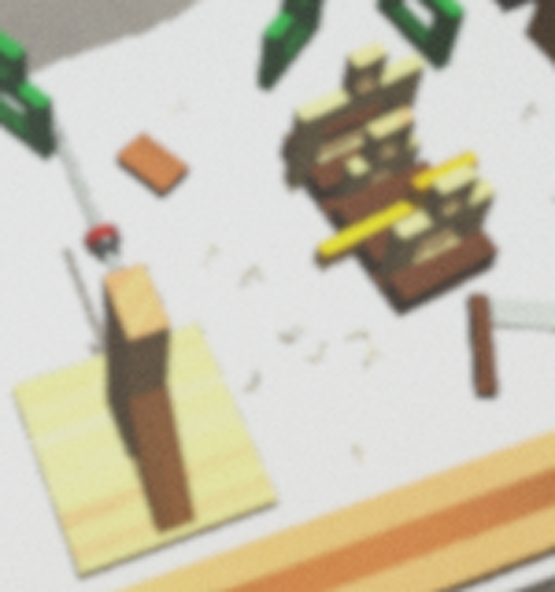

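The rack crop shows, front (bottom) to back:
- Big template, widest, tab at (176,352)
- Small template, tab at (175,283)
- Yellow push stick
- Middle template, plate about 37 px, or 114 mm wide, tab at (139,115)

All three are plywood, so the green parts are decoys. The hook's collar is at (739,88) and its tip at (747,292).

```bash
python3 - <<'E'
from h import *
from scipy.optimize import least_squares
c=load('top0')
def cp(U,V): return np.array([(U+.5)/5-.5+185,(V+.5)/5-.5+130])
P=lambda U,V,z: atz(c,cp(U,V),z)[:2]
for n,U,V,z in [('big',176,352,.195),('small',175,283,.135),('mid',139,115,.165),('collar',739,88,.24),('rod',743,200,.24),('rodend',746,270,.24),('tip',748,295,.249)]: print(n,P(U,V,z).round(4))
A=[P(268,75,.042),P(327,425,.042),P(150,455,.042)]
print('rack',np.array(A).round(4).tolist(),'len',np.linalg.norm(A[0]-A[1]),np.linalg.norm(A[1]-A[2]),'yaw',np.degrees(np.arctan2(*(A[0]-A[1])[::-1])),np.degrees(np.arctan2(*(A[2]-A[1])[::-1]))-90)
print('centre', (A[0]+A[2])/2)
F=[atz(c,np.array(p),.018)[:2] for p in [(299,104),(358,102.5),(360,162),(300,163)]]
print('foot',np.array(F).round(4).tolist())
# red collar centroid in both views, bright rod rows
for n in('top0','scene0'):
    d=load(n);I=d['pixels'].astype(int);m=(I[:,:,0]>110)&(I[:,:,1]<60)&(I[:,:,2]<60)
    v,u=np.nonzero(m);s=(abs(u-333)<12)&(abs(v-148)<12) if n=='top0' else (abs(u-317)<12)&(abs(v-234)<12)
    print(n,u[s].mean(),v[s].mean(),s.sum(), proj(d,[[.6,-.15,.24]]))
I=c['pixels'].astype(int)
print(I[155:192:3,328:341].sum(2))
s=load('scene0')
for n,p in [('big',[0.521,.196,.195])]: print(proj(s,[p]))
E
```

```text
big [0.4868 0.1774]
small [0.5354 0.1895]
mid [0.6334 0.2049]
collar [ 0.6258 -0.1522]
rod [ 0.5613 -0.1528]
rodend [ 0.5212 -0.1534]
tip [ 0.5059 -0.1538]
rack [[0.6831, 0.1466], [0.4538, 0.1104], [0.4371, 0.224]] len 0.23218618615084424 0.11486600289294968 yaw 8.968444976385179 8.34740387643744
centre [0.56012689 0.18529654]
foot [[0.8214, -0.0533], [0.8221, -0.2502], [0.621, -0.2504], [0.6222, -0.0527]]
top0 332.15 147.05 20 [[331.85740522 156.14973863]]
scene0 nan nan 0 [[315.22963664 228.46698596]]
[[208 225 406 300 399 393 279 397 411 406 405 409 404]
 [211 235 412 295 378 424 316 403 416 408 407 410 411]
 [245 213 207 268 383 451 335 368 376 376 390 389 385]
 [292 303 295 197 365 458 346 458 473 469 467 466 471]
 [289 299 288 226 351 461 346 321 454 466 458 460 457]
 [311 285 295 317 343 459 372 321 456 466 456 459 459]
 [296 275 298 452 348 455 364 270 458 461 455 460 456]
 [296 277 296 456 336 434 369 304 455 467 460 460 463]
 [307 276 301 457 329 401 383 289 453 459 459 457 457]
 [336 268 284 460 308 383 407 305 450 466 457 459 457]
 [466 291 282 435 332 340 382 310 458 465 455 459 458]
 [462 298 280 281 250 296 375 282 328 450 462 456 455]
 [464 290 274 289 468 460 363 447 469 462 458 460 459]]
[[397.37058309 189.70121866]]<stdin>:16: RuntimeWarning: Mean of empty slice.
  ret = ret.dtype.type(ret / rcount)
```

The measurements agree with the given sizes: rack 232 x 115 mm, foot 200 mm, hook axis at y≈-0.153 with its tip at x≈0.502. I'm moving above the big tab.

Request:
jog_arm:
  rows:
    - [6.33, 17.55, 1.8, 0, 0, -2.6]
    - [6.33, 17.55, 1.8, 0, 0, -2.6]
    - [6.33, 17.55, 1.8, 0, 0, -2.6]
    - [6.33, 17.55, 1.8, 0, 0, -2.6]
    - [6.33, 17.55, 1.8, 0, 0, -2.6]
    - [6.33, 17.55, 1.8, 0, 0, -2.6]
    - [6.33, 17.55, 1.8, 0, 0, -2.6]
    - [6.33, 17.55, 1.8, 0, 0, -2.6]
    - [6.33, 17.55, 1.8, 0, 0, -2.6]
    - [6.33, 17.55, 1.8, 0, 0, -2.6]
    - [6.33, 17.55, 1.8, 0, 0, -2.6]
    - [6.33, 17.55, 1.8, 0, 0, -2.6]
  jaw: -1
  force: 40

```text
clock: 1.1
tcp_pos: [0.4026, -0.0551, 0.257]
orientation: [0.0, 0.997, 0.073, 0.0]
wrist_force: [1.1, -1.3, -0.7]
finger_gap: 0.0853
grip_force: 0.0
```

Request:
jog_arm:
  rows:
    - [2.1, 5.85, 0.6, 0, 0, 0]
    - [2.1, 5.85, 0.6, 0, 0, 0]
    - [2.1, 5.85, 0.6, 0, 0, 0]
    - [2.1, 5.85, 0.6, 0, 0, 0]
    - [2.1, 5.85, 0.6, 0, 0, 0]
    - [2.1, 5.85, 0.6, 0, 0, 0]
    - [2.1, 5.85, 0.6, 0, 0, 0]
    - [2.1, 5.85, 0.6, 0, 0, 0]
    - [2.1, 5.85, 0.6, 0, 0, 0]

```text
clock: 1.85
tcp_pos: [0.4881, 0.1646, 0.2802]
orientation: [-0.005, 0.997, 0.082, -0.001]
wrist_force: [0.0, -0.5, -0.8]
finger_gap: 0.0856
grip_force: 0.0
```

```bash
python3 - <<'E'
from h import *
c=snap('wrist','w1.png'); s=env.get_state(); print(s['tcp_pos'],s['orientation'],s['wrist_force'],c['mtx'].tolist(),c['cam_to_world'].round(4).tolist())
E
```

```text
[0.48799766 0.16411117 0.28038587] [-0.00462509  0.99665444  0.08159174 -0.00115392] [-0.71711014  0.35195923  0.37386063] [[309.70691628693146, 0.0, 320.108214742998], [0.0, 309.70691628693146, 196.37650317665808], [0.0, 0.0, 1.0]] [[0.1635, 0.9491, 0.2692, 0.5554], [-0.9865, 0.1599, 0.0354, 0.1746], [-0.0095, -0.2713, 0.9624, 0.4441], [0.0, 0.0, 0.0, 1.0]]
```

View pics/w1.png

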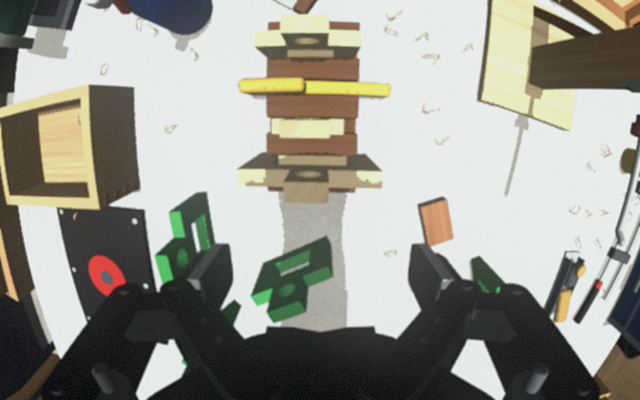

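The wrist view shows the big template's plate at about (308,172) with its tab at (306,188). The small template is at (306,128), the stick at (315,87) and the middle template at (308,40). I'll check predicted tab corners against this image.

```bash
cat >> h.py <<'E'
def fproj(c,P):
    T=np.linalg.inv(c['cam_to_world']); p=(T[:3,:3]@np.atleast_2d(P).T).T+T[:3,3]
    x,y,z=p[:,0],-p[:,1],-p[:,2]; r=np.hypot(x,y); k=np.arctan2(r,z)*c['mtx'][0,0]/r; return np.c_[x*k,y*k]+c['mtx'][:2,2]
def fatz(c,uv,z):
    q=(np.array(uv)-c['mtx'][:2,2])/c['mtx'][0,0]; t=np.hypot(*q); d=np.array([q[0]/t*np.sin(t),-q[1]/t*np.sin(t),-np.cos(t)])
    d=c['cam_to_world'][:3,:3]@d; o=c['cam_to_world'][:3,3]; return o+d*(z-o[2])/d[2]
def box(x,y,yaw,w,z,t=.018):
    a=np.radians(yaw); R=np.array([[np.cos(a),-np.sin(a)],[np.sin(a),np.cos(a)]])
    q=np.array([[-t/2,-w/2],[-t/2,w/2],[t/2,w/2],[t/2,-w/2]])@R.T+[x,y]; return np.c_[q,[z]*4]
E
python3 - <<'E'
from h import *
c=load('w1'); I=c['pixels'][:,:,::-1].copy()
I=cv2.resize(I[10:230,220:400],None,fx=4,fy=4,interpolation=cv2.INTER_CUBIC)
I=np.clip(I*1.3,0,255).astype(np.uint8)
for x,y,w,z,w2,z2 in [(.4868,.1774,.038,.195,.15,.14),(.5354,.1895,.05,.135,.085,.08),(.6334,.2049,.044,.165,.115,.11)]:
    for W,Z in((w,z),(w2,z2)):
        p=fproj(c,box(x,y,8.7,W,Z)); p=((p+.5-[220,10])*4-.5)
        cv2.polylines(I,[p.round().astype(int)],True,(0,0,255),1)
cv2.imwrite('pics/w1c.png',I[:600])
I=None
E
python3 -c "
import cv2;I=cv2.imread('pics/w1c.png');cv2.imwrite('pics/w1d.png',cv2.resize(cv2.imread('pics/w1c.png'),None,fx=.8,fy=.8));print(I.shape)"
python3 -c "
from h import *
print(env.get_state()['joint_pos'].round(3), env.get_state()['qvel'].round(3))"
```

```text
(600, 720, 3)
[0.162 0.185 0.052 1.439 0.009 3.141] [-0.016 -0.014 -0.006  0.001  0.002 -0.001]
```

View pics/w1c.png

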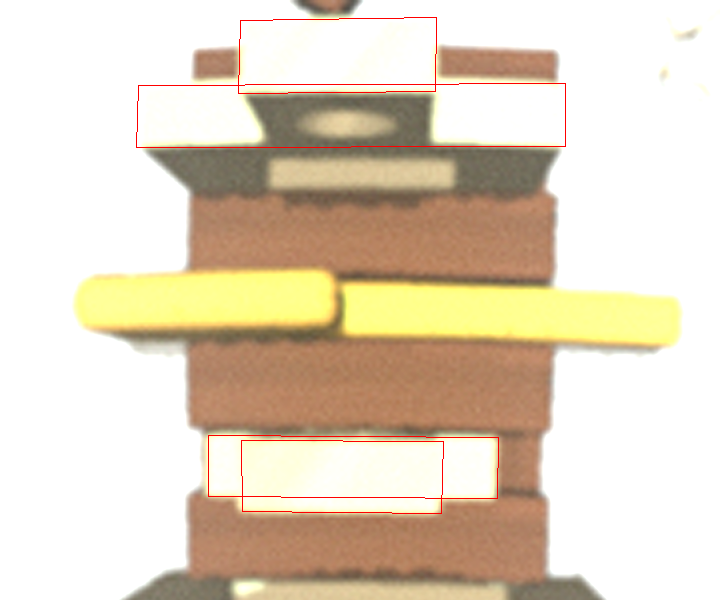

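Predicted outlines match the small and middle templates to about a millimetre. Joint 6 sits at its limit of 3.14, which explains the 13 mm shortfall in y, so I'll use the half-turned grasp instead.

Request:
jog_arm:
  rows:
    - [0, 0, 0, 0, 0, 14]
    - [0, 0, 0, 0, 0, 14]
    - [0, 0, 0, 0, 0, 14]
    - [0, 0, 0, 0, 0, 14]
    - [0, 0, 0, 0, 0, 14]
    - [0, 0, 0, 0, 0, 14]
    - [0, 0, 0, 0, 0, 14]
    - [0, 0, 0, 0, 0, 14]
    - [0, 0, 0, 0, 0, 14]
    - [0, 0, 0, 0, 0, 14]
    - [0, 0, 0, 0, 0, 14]
    - [0, 0, 0, 0, 0, 14]

```text
clock: 2.9
tcp_pos: [0.4881, 0.1632, 0.281]
orientation: [-0.003, 0.685, 0.729, -0.004]
wrist_force: [-0.5, 0.8, 0.3]
finger_gap: 0.0849
grip_force: 0.0
```

Request:
jog_arm:
  rows:
    - [0, 0, 0, 0, 0, 14]
    - [0, 0, 0, 0, 0, 14]
    - [0, 0, 0, 0, 0, 14]
    - [0, 0, 0, 0, 0, 14]
    - [0, 0, 0, 0, 0, 14]
    - [0, 0, 0, 0, 0, 14]
    - [0, 0, 0, 0, 0, 14]
    - [0, 0, 0, 0, 0, 14]
    - [0, 0, 0, 0, 0, 14]
    - [0, 0, 0, 0, 0, 14]
    - [0, 0, 0, 0, 0, 14]
    - [0, 0, 0, 0, 0, 14]

```text
clock: 3.9
tcp_pos: [0.4881, 0.1632, 0.281]
orientation: [-0.0, 0.021, 1.0, -0.005]
wrist_force: [-0.6, 0.9, -0.1]
finger_gap: 0.0855
grip_force: 0.0
```

```bash
cat >> h.py <<'E'
from scipy.spatial.transform import Rotation as R_
def st():
    s=env.get_state(); q=s['orientation']; R=R_.from_quat(np.r_[q[1:],q[0]]).as_matrix()
    print('t',round(s['clock'],2),'tcp',s['tcp_pos'].round(4),'yaw',round(np.degrees(np.arctan2(R[1,0],R[0,0])),2),'tilt z',R[:,2].round(4),'F',s['wrist_force'].round(2),'gap',round(s['finger_gap'],4),'grip',round(s['grip_force'],1),'j6',s['joint_pos'][5].round(2)); return s,R
E
python3 -c "
from h import *
st()"
```

```text
t 3.9 tcp [0.4881 0.1632 0.281 ] yaw 177.59 tilt z [-4.e-04 -1.e-02 -1.e+00] F [-0.61  0.92 -0.14] gap 0.0855 grip 0.0 j6 0.21
```

Request:
jog_arm:
  rows:
    - [-0.03, 0.35, 0, 0.1, 0, 1.85]
    - [-0.03, 0.35, 0, 0.1, 0, 1.85]
    - [-0.03, 0.35, -0.8, 0.1, 0, 1.85]
    - [-0.03, 0.35, -1.6, 0.1, 0, 1.85]
    - [-0.03, 0.35, -2.4, 0.1, 0, 1.85]
    - [-0.03, 0.35, -3.0, 0.1, 0, 1.85]
    - [-0.03, 0.35, -3.2, 0.1, 0, 1.85]
    - [-0.03, 0.35, -3.2, 0.1, 0, 1.85]
    - [-0.03, 0.35, -3.2, 0.1, 0, 1.85]
    - [-0.03, 0.35, -3.2, 0.1, 0, 1.85]

```text
clock: 4.73
tcp_pos: [0.4887, 0.1785, 0.1548]
orientation: [0.002, -0.074, 0.997, 0.001]
wrist_force: [0.4, -0.7, -0.3]
finger_gap: 0.0856
grip_force: 0.0
```

```bash
python3 -c "
from h import *
st()"
```

```text
t 4.73 tcp [0.4887 0.1785 0.1548] yaw -171.54 tilt z [ 0.0035  0.0013 -1.    ] F [ 0.38 -0.75 -0.34] gap 0.0856 grip 0.0 j6 0.05
```

Request:
jog_arm:
  rows:
    - [-0.04, 0, 0, 0, 0, 0]
    - [-0.04, 0, 0, 0, 0, 0]
    - [-0.04, 0, 0, 0, 0, 0]
    - [-0.04, 0, 0, 0, 0, 0]
    - [-0.04, 0, 0, 0, 0, 0]
    - [-0.04, 0, 0, 0, 0, 0]
    - [-0.04, 0, 0, 0, 0, 0]
    - [-0.04, 0, 0, 0, 0, 0]
  jaw: 1
  force: 60

```text
clock: 5.4
tcp_pos: [0.4866, 0.1787, 0.1537]
orientation: [0.001, -0.074, 0.997, 0.0]
wrist_force: [-0.5, -1.7, 5.4]
finger_gap: 0.0367
grip_force: 60.9
```

```bash
python3 -c "
from h import *
st()"
```

```text
t 5.4 tcp [0.4866 0.1787 0.1537] yaw -171.49 tilt z [ 2.3e-03  6.0e-04 -1.0e+00] F [-0.5  -1.68  5.42] gap 0.0367 grip 60.9 j6 0.05
```

Request:
jog_arm:
  rows:
    - [0, 0, 0.5, 0, 0, 0]
    - [0, 0, 1.2, 0, 0, 0]
    - [0, 0, 2.0, 0, 0, 0]
    - [-0.4, -0.4, 2.1, 0, 0, -0.2]
    - [-0.9, -1.1, 2.1, 0, 0, -0.5]
    - [-0.9, -1.9, 2.1, 0, 0, -0.8]
    - [-0.9, -2.7, 2.1, 0, 0, -1.1]
    - [-0.9, -3.6, 2.1, 0, 0, -1.4]
    - [-0.9, -4.5, 2.1, 0, 0, -1.4]
    - [-0.9, -5.4, 2.1, 0, 0, -1.4]
    - [-0.9, -6.2, 2.1, 0, 0, -1.4]
    - [-0.9, -6.9, 2.1, 0, 0, -1.4]

```text
clock: 6.4
tcp_pos: [0.4492, -0.099, 0.2362]
orientation: [-0.0, -0.001, 1.0, 0.001]
wrist_force: [0.6, 0.3, -3.4]
finger_gap: 0.0367
grip_force: 61.6
```

Request:
jog_arm:
  rows:
    - [0, -0.6, 0, 0, 0, 0]
    - [0, -1.0, 0, 0, 0, 0]
    - [0, -1.3, 0, 0, 0, 0]
    - [0, -1.4, 0, 0, 0, 0]
    - [0, -1.4, 0, 0, 0, 0]
    - [0, -1.4, 0, 0, 0, 0]
    - [0, -1.4, 0, 0, 0, 0]

```text
clock: 6.98
tcp_pos: [0.4498, -0.1521, 0.2368]
orientation: [0.0, -0.002, 1.0, 0.001]
wrist_force: [-0.3, -0.1, -1.8]
finger_gap: 0.0366
grip_force: 61.6
```

```bash
python3 - <<'E'
from h import *
st()
a=snap('scene','s2.png')['pixels'][150:300,250:450]
w=snap('wrist','w2.png')['pixels']
t=snap('top','t2.png')['pixels'][130:230,270:400]
A=np.zeros((600,800,3),np.uint8)
A[:300,:400]=cv2.resize(a,(400,300),interpolation=cv2.INTER_CUBIC); A[:300,400:790]=cv2.resize(t,(390,300),interpolation=cv2.INTER_CUBIC)
A[300:,:480]=cv2.resize(w,(480,300),interpolation=cv2.INTER_AREA)
cv2.imwrite('pics/m2.png',A[:,:,::-1])
E
```

```text
t 6.98 tcp [ 0.4498 -0.1521  0.2368] yaw -179.82 tilt z [ 3.0e-04  1.3e-03 -1.0e+00] F [-0.34 -0.09 -1.8 ] gap 0.0366 grip 61.6 j6 -0.5
```

View pics/m2.png

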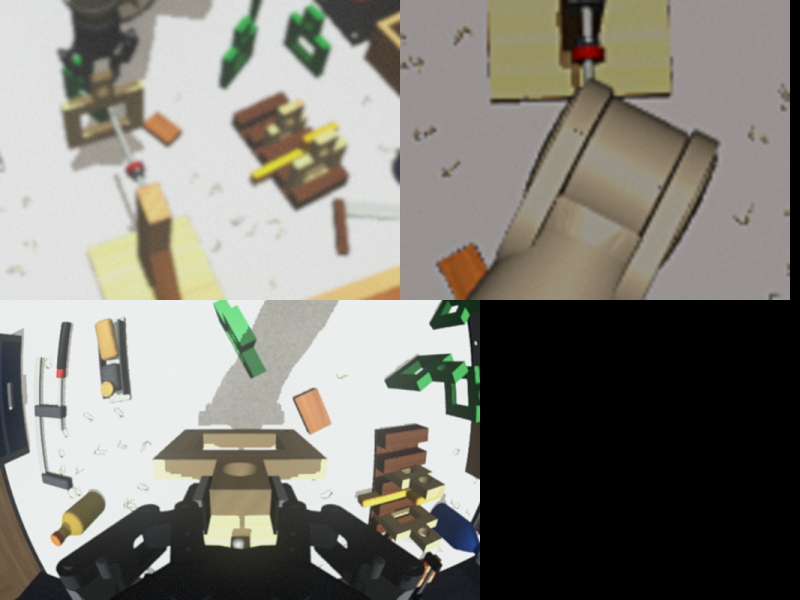

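The big template is held squarely in front of the hook. In the wrist view the hook tip shows at about (317,324), just beyond the tab, so I'll measure its lateral offset.

```bash
python3 - <<'E'
from h import *
c=load('w2')
g=c['pixels'][314:336,300:336].astype(int).sum(2)
print(g[::2])
for uv in [(316,324),(317.5,324),(319,324)]: print(uv,fatz(c,uv,.254))
print(fproj(c,[[.502,-.153,.254],[.502,-.153,.249],[.4498,-.1521,.2781]]))
s=load('s2');print(proj(s,[[.502,-.153,.249],[.62,-.153,.24],[.671,-.153,.24]]))
E
```

```text
[[658 656 656 660 655 660 656 661 599 475 407 381 400 398 392 399 390 380
  362 347 353 361 346 355 360 359 346 357 348 356 355 387 405 473 577 651]
 [655 661 661 655 659 660 662 607 423 262 214 209 224 219 236 215 230 234
  228 226 227 215 224 226 224 230 235 229 218 225 223 251 322 455 573 650]
 [661 659 665 661 669 666 643 541 336 205 194 200 244 277 298 328 340 344
  343 340 334 311 281 249 223 203 223 228 218 219 203 236 314 440 577 657]
 [680 678 674 679 679 682 647 531 330 221 242 316 353 411 419 458 450 454
  451 451 443 424 406 348 295 249 237 222 217 226 221 223 302 464 620 664]
 [679 682 681 670 683 683 635 498 314 228 320 393 457 493 507 525 560 567
  549 552 540 520 489 447 367 307 230 234 213 209 199 200 293 456 607 671]
 [671 672 678 667 677 671 624 467 282 259 362 450 517 549 574 615 657 669
  669 638 618 601 561 517 423 325 243 224 211 220 203 213 294 448 597 656]
 [660 669 667 673 677 668 616 422 247 242 340 455 544 582 619 656 679 694
  680 652 635 607 579 513 424 316 224 215 201 214 194 196 264 419 586 656]
 [459 480 496 518 555 594 556 387 223 208 287 375 476 534
[... 164 characters left out ...]
5
  516 528 508 495 470 420 345 269 198 183 174 167 166 150 149 193 238 247]
 [117 124 130 117 130 114 107 113 134 118 118 129 133 133 152 152 175 191
  219 209 227 228 230 202 158 133 127 134 134 133 125 131 116 125 118 136]
 [121 125 127 121 117 121 101 130 128 107 138 119 111 126 134 119 131 130
  108 126 118 100 117 125 117 140 129 120 120 126 106 138 122 121 133 115]]
(316, 324) [ 0.50097754 -0.1541309   0.254     ]
(317.5, 324) [ 0.50097189 -0.1532388   0.254     ]
(319, 324) [ 0.50096776 -0.15234677  0.254     ]
[[317.90190359 325.29912043]
 [317.94173804 320.22807143]
 [319.64213177 269.95587515]]
[[304.77304021 204.12102957]
 [316.40278657 233.7037928 ]
 [321.77092715 246.78490019]]
```

The tip is at y=-0.1533, so the correction is 1.2 mm. Now threading.

Request:
jog_arm:
  rows:
    - [0, -0.03, 0.03, 0, 0, 0]
    - [0.3, -0.03, 0.03, 0, 0, 0]
    - [0.6, -0.03, 0.03, 0, 0, 0]
    - [0.8, -0.03, 0.03, 0, 0, 0]
    - [1.0, -0.03, 0.03, 0, 0, 0]
    - [1.2, -0.03, 0.03, 0, 0, 0]
    - [1.4, -0.03, 0.03, 0, 0, 0]
    - [1.4, -0.03, 0.03, 0, 0, 0]

```text
clock: 7.8
tcp_pos: [0.5073, -0.1545, 0.2378]
orientation: [0.001, -0.001, 1.0, 0.0]
wrist_force: [0.4, -0.3, -2.2]
finger_gap: 0.0367
grip_force: 61.6
```

```bash
python3 -c "
from h import *
st()"
```

```text
t 7.8 tcp [ 0.5073 -0.1545  0.2378] yaw -179.85 tilt z [ 1.1e-03  7.0e-04 -1.0e+00] F [ 0.41 -0.33 -2.21] gap 0.0367 grip 61.6 j6 -0.45
```

Request:
jog_arm:
  rows:
    - [0.25, 0.02, 0, 0, 0, 0]
    - [0.5, 0.03, 0, 0, 0, 0]
    - [0.8, 0.03, 0, 0, 0, 0]
    - [1.1, 0.03, -0.1, 0, 0, 0]
    - [1.4, 0.03, -0.2, 0, 0, 0]
    - [1.7, 0.03, -0.25, 0, 0, 0]
    - [1.9, 0.03, -0.28, 0, 0, 0]
    - [1.9, 0.03, -0.28, 0, 0, 0]
    - [1.9, 0.03, -0.28, 0, 0, 0]

```text
clock: 8.55
tcp_pos: [0.582, -0.1531, 0.2261]
orientation: [-0.0, -0.001, 1.0, 0.001]
wrist_force: [0.4, -0.4, -1.7]
finger_gap: 0.0368
grip_force: 61.6
```

```bash
python3 -c "
from h import *
st()
c=snap('wrist','w3.png')"
```

```text
t 8.55 tcp [ 0.582  -0.1531  0.2261] yaw -179.86 tilt z [-7.0e-04  1.1e-03 -1.0e+00] F [ 0.43 -0.36 -1.71] gap 0.0368 grip 61.6 j6 -0.39
```

Request:
jog_arm:
  rows:
    - [0.0, 0, -0.03, 0, 0, 0]
    - [0.05, 0, -0.04, 0, 0, 0]
    - [0.1, 0, -0.04, 0, 0, 0]
    - [0.15, 0, -0.04, 0, 0, 0]
    - [0.2, 0, -0.04, 0, 0, 0]
    - [0.25, 0, -0.04, 0, 0, 0]
    - [0.3, 0, -0.04, 0, 0, 0]
    - [0.35, 0, -0.04, 0, 0, 0]
    - [0.4, 0, -0.04, 0, 0, 0]

```text
clock: 9.35
tcp_pos: [0.5981, -0.1532, 0.2252]
orientation: [0.0, -0.001, 1.0, 0.0]
wrist_force: [0.3, 0.3, -2.3]
finger_gap: 0.0367
grip_force: 61.6
```

Request:
jog_arm:
  rows:
    - [0.05, 0, -0.02, 0, 0, 0]
    - [0.1, 0, -0.02, 0, 0, 0]
    - [0.15, 0, -0.02, 0, 0, 0]
    - [0.2, 0, -0.02, 0, 0, 0]
    - [0.2, 0, -0.02, 0, 0, 0]

```text
clock: 9.77
tcp_pos: [0.6063, -0.1533, 0.2248]
orientation: [0.001, -0.001, 1.0, 0.0]
wrist_force: [-1.6, 0.1, 2.3]
finger_gap: 0.0367
grip_force: 62.2
```

Request:
jog_arm:
  rows:
    - [0.03, 0, 0.01, 0, 0, 0]
    - [0.06, 0, 0.01, 0, 0, 0]
    - [0.09, 0, 0.01, 0, 0, 0]
    - [0.12, 0, 0.01, 0, 0, 0]

```text
clock: 10.1
tcp_pos: [0.6075, -0.1532, 0.2249]
orientation: [-0.003, -0.001, 1.0, 0.0]
wrist_force: [-13.8, -1.6, 8.8]
finger_gap: 0.0363
grip_force: 62.8
```

Request:
jog_arm:
  rows:
    - [-0.03, 0, 0.02, 0, 0, 0]
    - [-0.03, 0, 0.02, 0, 0, 0]
    - [-0.03, 0, 0.02, 0, 0, 0]
    - [-0.03, 0, 0.02, 0, 0, 0]

```text
clock: 10.43
tcp_pos: [0.6074, -0.1532, 0.2249]
orientation: [-0.002, -0.001, 1.0, 0.0]
wrist_force: [-6.7, -0.2, 1.2]
finger_gap: 0.0366
grip_force: 62.1
```

```bash
python3 -c "
from h import *
st()"
```

```text
t 10.43 tcp [ 0.6074 -0.1532  0.2249] yaw -179.9 tilt z [-3.9e-03  9.0e-04 -1.0e+00] F [-6.7  -0.16  1.19] gap 0.0366 grip 62.1 j6 -0.38
```

About 7 N of push against the collar (front face at x≈0.616). Holding for 1 s.

Request:
jog_arm:
  rows:
    - [0.01, 0, 0, 0, 0, 0]
    - [0.01, 0, 0, 0, 0, 0]
    - [0.01, 0, 0, 0, 0, 0]
    - [0.01, 0, 0, 0, 0, 0]
    - [0.01, 0, 0, 0, 0, 0]
    - [0.01, 0, 0, 0, 0, 0]
    - [0.01, 0, 0, 0, 0, 0]
    - [0.01, 0, 0, 0, 0, 0]
    - [0.01, 0, 0, 0, 0, 0]
    - [0.01, 0, 0, 0, 0, 0]
    - [0.01, 0, 0, 0, 0, 0]
    - [0.01, 0, 0, 0, 0, 0]

```text
clock: 11.43
tcp_pos: [0.6074, -0.1532, 0.2249]
orientation: [-0.002, -0.001, 1.0, 0.0]
wrist_force: [-8.6, -0.3, 2.5]
finger_gap: 0.0366
grip_force: 62.1
```

Request:
jog_arm:
  rows:
    - [0, 0, 0, 0, 0, 0]
    - [0, 0, 0, 0, 0, 0]
    - [-0.03, 0, 0, 0, 0, 0]
    - [-0.03, 0, 0, 0, 0, 0]
    - [-0.03, 0, 0, 0, 0, 0]
    - [-0.03, 0, 0, 0, 0, 0]
  jaw: -1

```text
clock: 11.93
tcp_pos: [0.609, -0.1532, 0.2258]
orientation: [0.001, -0.001, 1.0, 0.0]
wrist_force: [0.4, -0.0, -0.3]
finger_gap: 0.0851
grip_force: 0.0
```

Request:
jog_arm:
  rows:
    - [-0.03, 0, 0.2, 0, 0, 0]
    - [-0.03, 0, 0.5, 0, 0, 0]
    - [-0.03, 0, 1.0, 0, 0, 0]
    - [-0.03, 0, 1.6, 0, 0, 0]
    - [-0.03, 0, 2.2, 0, 0, 0]
    - [-0.6, 0.3, 2.4, 0, 0, 0.2]
    - [-1.2, 0.8, 2.4, 0, 0, 0.4]
    - [-1.2, 0.8, 2.4, 0, 0, 0.4]

```text
clock: 12.6
tcp_pos: [0.5569, -0.1183, 0.3234]
orientation: [-0.0, -0.023, 1.0, 0.001]
wrist_force: [-0.1, -0.1, -0.2]
finger_gap: 0.0854
grip_force: 0.0
```

```bash
python3 - <<'E'
from h import *
st()
a=snap('scene','s3.png')['pixels'][150:300,250:450]
w=snap('wrist','w4.png')['pixels']
A=np.zeros((600,720,3),np.uint8)
A[:300,:400]=cv2.resize(a,(400,300),interpolation=cv2.INTER_CUBIC)
A[300:,:480]=cv2.resize(w,(480,300),interpolation=cv2.INTER_AREA)
cv2.imwrite('pics/m3.png',A[:,:,::-1])
E
```

```text
t 12.6 tcp [ 0.5569 -0.1183  0.3234] yaw -177.36 tilt z [-8.0e-04  2.1e-03 -1.0e+00] F [-0.1  -0.1  -0.18] gap 0.0854 grip 0.0 j6 -0.4
```

View pics/m3.png

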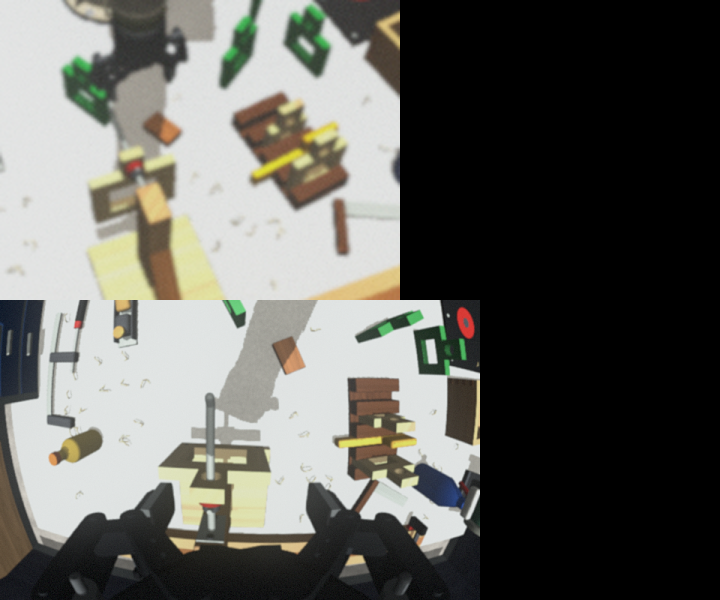

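The big template hangs flat against the red collar, with its tab at about (208,480) in the montage. Next is the middle template.

Request:
jog_arm:
  rows:
    - [0.2, 0.8, 0, 0, 0, 0.2]
    - [0.4, 1.7, 0, 0, 0, 0.4]
    - [0.6, 2.6, 0, 0, 0, 0.6]
    - [0.8, 3.5, 0, 0, 0, 0.8]
    - [1.0, 4.4, 0, 0, 0, 1.0]
    - [1.3, 5.3, 0, 0, 0, 1.0]
    - [1.5, 6.2, 0, 0, 0, 1.0]
    - [1.7, 7.0, 0, 0, 0, 1.0]
    - [1.9, 7.6, 0, 0, 0, 1.0]
    - [1.9, 8.0, -0.6, 0, 0, 1.0]
    - [1.9, 8.05, -1.4, 0, 0, 1.0]
    - [1.9, 8.05, -1.8, 0, 0, 1.0]

```text
clock: 13.7
tcp_pos: [0.637, 0.2024, 0.2457]
orientation: [-0.001, -0.075, 0.997, 0.0]
wrist_force: [-0.9, -0.3, -0.8]
finger_gap: 0.0854
grip_force: 0.0
```

Request:
jog_arm:
  rows:
    - [0, 0, 0, 0, 0, 0]
    - [0, 0, 0, 0, 0, 0]

```text
clock: 13.87
tcp_pos: [0.6367, 0.2006, 0.2487]
orientation: [-0.001, -0.074, 0.997, 0.0]
wrist_force: [0.5, -0.0, 0.7]
finger_gap: 0.0855
grip_force: 0.0
```

```bash
python3 -c "
from h import *
st()"
```

```text
t 13.87 tcp [0.6367 0.2006 0.2487] yaw -171.5 tilt z [-1.6e-03  3.0e-04 -1.0e+00] F [ 0.51 -0.02  0.74] gap 0.0855 grip 0.0 j6 0.04
```

Request:
jog_arm:
  rows:
    - [-0.08, 0.1, -0.2, 0, 0, 0]
    - [-0.08, 0.1, -0.8, 0, 0, 0]
    - [-0.08, 0.1, -1.6, 0, 0, 0]
    - [-0.08, 0.1, -2.4, 0, 0, 0]
    - [-0.08, 0.1, -2.9, 0, 0, 0]
    - [-0.08, 0.1, -3.15, 0, 0, 0]
    - [-0.08, 0.1, -3.15, 0, 0, 0]
    - [-0.08, 0.1, -3.15, 0, 0, 0]
    - [-0.08, 0.1, -3.15, 0, 0, 0]

```text
clock: 14.62
tcp_pos: [0.6354, 0.2049, 0.1264]
orientation: [0.002, -0.074, 0.997, 0.001]
wrist_force: [-0.0, 0.0, -0.1]
finger_gap: 0.0857
grip_force: 0.0
```

Request:
jog_arm:
  rows:
    - [0, 0, 0, 0, 0, 0]
    - [0, 0, 0, 0, 0, 0]
    - [0, 0, 0, 0, 0, 0]
    - [0, 0, 0, 0, 0, 0]
    - [0, 0, 0, 0, 0, 0]
    - [0, 0, 0, 0, 0, 0]
    - [0, 0, 0, 0, 0, 0]
  jaw: 1

```text
clock: 15.2
tcp_pos: [0.6344, 0.2046, 0.1249]
orientation: [0.001, -0.074, 0.997, 0.0]
wrist_force: [0.3, -1.6, 6.2]
finger_gap: 0.0427
grip_force: 62.2
```

```bash
python3 -c "
from h import *
st()"
```

```text
t 15.2 tcp [0.6344 0.2046 0.1249] yaw -171.5 tilt z [ 2.9e-03  8.0e-04 -1.0e+00] F [ 0.25 -1.55  6.23] gap 0.0427 grip 62.2 j6 0.04
```

Request:
jog_arm:
  rows:
    - [0, 0, 0.5, 0, 0, 0]
    - [0, 0, 1.2, 0, 0, 0]
    - [0, 0, 2.0, 0, 0, 0]
    - [0, 0, 2.8, 0, 0, 0]
    - [0, 0, 3.5, 0, 0, 0]
    - [-0.5, 0, 3.7, 0, 0, 0]
    - [-1.3, -0.1, 3.7, 0, 0, -0.2]
    - [-2.1, -0.5, 3.7, 0, 0, -0.4]
    - [-2.9, -1.0, 3.7, 0, 0, -0.6]
    - [-3.6, -1.6, 3.7, 0, 0, -0.8]
    - [-4.2, -2.3, 3.7, 0, 0, -1.0]
    - [-4.6, -3.1, 3.7, 0, 0, -1.2]

```text
clock: 16.2
tcp_pos: [0.4461, 0.0809, 0.2712]
orientation: [-0.001, -0.012, 1.0, 0.001]
wrist_force: [0.3, -0.3, -2.3]
finger_gap: 0.0423
grip_force: 62.2
```

Request:
jog_arm:
  rows:
    - [0, -0.9, 0, 0, 0, -0.2]
    - [0, -1.8, 0, 0, 0, -0.2]
    - [0, -2.7, 0, 0, 0, -0.2]
    - [0, -3.6, 0, 0, 0, -0.2]
    - [0, -4.5, -0.3, 0, 0, -0.2]
    - [0, -5.2, -0.6, 0, 0, -0.2]
    - [0, -5.7, -0.8, 0, 0, -0.2]
    - [0, -5.85, -0.84, 0, 0, -0.2]
    - [0, -5.85, -0.84, 0, 0, -0.2]
    - [0, -5.85, -0.84, 0, 0, -0.2]
    - [0, -5.85, -0.84, 0, 0, -0.2]

```text
clock: 17.12
tcp_pos: [0.4495, -0.1521, 0.2385]
orientation: [0.0, -0.002, 1.0, 0.001]
wrist_force: [-0.4, -0.6, -2.0]
finger_gap: 0.0427
grip_force: 62.2
```

```bash
python3 - <<'E'
from h import *
st(); c=snap('wrist','w5.png')
g=c['pixels'][:,:,:].astype(int).sum(2)
for r in (318,322,326): 
    row=g[r,295:345]; k=np.nonzero(row[8:36]>420)[0]; print(r,row[::2], (k.mean()+303) if len(k) else None)
print(fproj(c,[[.502,-.1533,.254]]))
E
```

```text
t 17.12 tcp [ 0.4495 -0.1521  0.2385] yaw -179.82 tilt z [ 9.0e-04  1.2e-03 -1.0e+00] F [-0.4  -0.56 -1.96] gap 0.0427 grip 62.2 j6 -0.5
318 [525 517 515 498 509 497 483 394 295 331 396 398 406 374 308 369 432 427
 439 429 425 430 421 429 431] 314.7
322 [664 667 667 664 661 660 595 397 439 527 577 635 599 570 479 361 338 357
 354 432 607 670 664 662 659] 313.9
326 [636 643 657 664 662 663 429 205 393 557 635 675 658 594 471 291 198 195
 194 416 657 658 671 657 642] 313.8235294117647
[[317.43345106 324.00825199]]
```

Request:
jog_arm:
  rows:
    - [0, -0.02, 0.03, 0, 0, 0]
    - [0.3, -0.02, 0.03, 0, 0, 0]
    - [0.6, -0.02, 0.03, 0, 0, 0]
    - [0.8, -0.02, 0.03, 0, 0, 0]
    - [1.0, -0.02, 0.03, 0, 0, 0]
    - [1.2, -0.02, 0.03, 0, 0, 0]
    - [1.5, -0.02, 0.03, 0, 0, 0]
    - [1.8, -0.02, 0.03, 0, 0, 0]
    - [2.1, -0.02, -0.05, 0, 0, 0]
    - [2.4, -0.02, -0.15, 0, 0, 0]
    - [2.6, -0.02, -0.25, 0, 0, 0]
    - [2.6, -0.02, -0.25, 0, 0, 0]

```text
clock: 18.17
tcp_pos: [0.5549, -0.1538, 0.2265]
orientation: [0.0, -0.001, 1.0, 0.001]
wrist_force: [0.2, -0.5, -2.0]
finger_gap: 0.0425
grip_force: 62.3
```

Request:
jog_arm:
  rows:
    - [0.05, 0, -0.02, 0, 0, 0]
    - [0.1, 0, -0.02, 0, 0, 0]
    - [0.15, 0, -0.03, 0, 0, 0]
    - [0.2, 0, -0.03, 0, 0, 0]
    - [0.25, 0, -0.03, 0, 0, 0]
    - [0.3, 0, -0.03, 0, 0, 0]
    - [0.35, 0, -0.03, 0, 0, 0]
    - [0.4, 0, -0.03, 0, 0, 0]
    - [0.45, 0, -0.03, 0, 0, 0]
    - [0.5, 0, -0.03, 0, 0, 0]
    - [0.55, 0, -0.03, 0, 0, 0]

```text
clock: 19.08
tcp_pos: [0.5757, -0.154, 0.2268]
orientation: [0.0, -0.001, 1.0, 0.0]
wrist_force: [-0.2, 0.1, -2.4]
finger_gap: 0.0426
grip_force: 62.3
```

```bash
python3 -c "
from h import *
st()"
```

```text
t 19.08 tcp [ 0.5757 -0.154   0.2268] yaw -179.88 tilt z [ 6.e-04  7.e-04 -1.e+00] F [-0.18  0.14 -2.4 ] gap 0.0426 grip 62.3 j6 -0.4
```

Request:
jog_arm:
  rows:
    - [0.05, 0.02, -0.01, 0, 0, 0]
    - [0.1, 0.02, -0.02, 0, 0, 0]
    - [0.15, 0.02, -0.02, 0, 0, 0]
    - [0.2, 0.02, -0.02, 0, 0, 0]
    - [0.2, 0.02, -0.02, 0, 0, 0]

```text
clock: 19.5
tcp_pos: [0.5839, -0.1532, 0.2263]
orientation: [0.001, -0.001, 1.0, 0.0]
wrist_force: [-0.1, -0.6, 1.4]
finger_gap: 0.0424
grip_force: 62.5
```

Request:
jog_arm:
  rows:
    - [0.02, 0, -0.01, 0, 0, 0]
    - [0.04, 0, -0.01, 0, 0, 0]
    - [0.06, 0, -0.01, 0, 0, 0]
    - [0.08, 0, -0.01, 0, 0, 0]

```text
clock: 19.83
tcp_pos: [0.5863, -0.1533, 0.2262]
orientation: [0.0, -0.001, 1.0, 0.0]
wrist_force: [-5.1, -0.4, 5.9]
finger_gap: 0.0427
grip_force: 63.0
```

Request:
jog_arm:
  rows:
    - [0.02, 0, 0.02, 0, 0, 0]
    - [0.03, 0, 0.02, 0, 0, 0]
    - [0.04, 0, 0.02, 0, 0, 0]

```text
clock: 20.08
tcp_pos: [0.5884, -0.1532, 0.2262]
orientation: [0.0, -0.001, 1.0, 0.0]
wrist_force: [-2.0, -0.1, 1.2]
finger_gap: 0.0425
grip_force: 62.6
```

```bash
python3 -c "
from h import *
st()"
```

```text
t 20.08 tcp [ 0.5884 -0.1532  0.2262] yaw -179.89 tilt z [ 5.e-04  8.e-04 -1.e+00] F [-2.05 -0.14  1.21] gap 0.0425 grip 62.6 j6 -0.39
```

Request:
jog_arm:
  rows:
    - [0.02, 0, 0, 0, 0, 0]
    - [0.04, 0, 0, 0, 0, 0]
    - [0.06, 0, 0, 0, 0, 0]
    - [0.06, 0, 0, 0, 0, 0]

```text
clock: 20.42
tcp_pos: [0.5901, -0.1532, 0.2263]
orientation: [-0.0, -0.001, 1.0, 0.0]
wrist_force: [-4.8, -1.3, 1.9]
finger_gap: 0.0424
grip_force: 62.7
```

Request:
jog_arm:
  rows:
    - [0.015, 0, 0, 0, 0, 0]
    - [0.03, 0, 0, 0, 0, 0]
    - [0.03, 0, 0, 0, 0, 0]

```text
clock: 20.67
tcp_pos: [0.5901, -0.1532, 0.2263]
orientation: [-0.001, -0.001, 1.0, 0.0]
wrist_force: [-7.3, -0.0, 4.3]
finger_gap: 0.0426
grip_force: 62.9
```

Contact is firm at x=0.5901. I'm holding there, then releasing.

Request:
jog_arm:
  rows:
    - [0.01, 0, 0.01, 0, 0, 0]
    - [0.01, 0, 0.01, 0, 0, 0]
    - [0.01, 0, 0.01, 0, 0, 0]
    - [0.01, 0, 0.01, 0, 0, 0]
    - [0.01, 0, 0.01, 0, 0, 0]
    - [0.01, 0, 0.01, 0, 0, 0]
    - [0.01, 0, 0.01, 0, 0, 0]
    - [0.01, 0, 0.01, 0, 0, 0]
    - [0.01, 0, 0.01, 0, 0, 0]
    - [0.01, 0, 0.01, 0, 0, 0]
    - [0.01, 0, 0.01, 0, 0, 0]
    - [0.01, 0, 0.01, 0, 0, 0]

```text
clock: 21.67
tcp_pos: [0.5901, -0.1531, 0.2263]
orientation: [-0.002, -0.001, 1.0, 0.0]
wrist_force: [-7.8, -0.9, 1.9]
finger_gap: 0.0427
grip_force: 62.7
```

Request:
jog_arm:
  rows:
    - [0, 0, 0, 0, 0, 0]
    - [0, 0, 0, 0, 0, 0]
    - [-0.03, 0, 0, 0, 0, 0]
    - [-0.03, 0, 0, 0, 0, 0]
    - [-0.03, 0, 0, 0, 0, 0]
    - [-0.03, 0, 0, 0, 0, 0]
  jaw: -1

```text
clock: 22.17
tcp_pos: [0.5914, -0.1532, 0.2269]
orientation: [0.001, -0.001, 1.0, 0.0]
wrist_force: [-0.4, -0.8, 0.2]
finger_gap: 0.0857
grip_force: 0.0
```

Request:
jog_arm:
  rows:
    - [0, 0, 0.2, 0, 0, 0]
    - [0, 0, 0.5, 0, 0, 0]
    - [0, 0, 1.0, 0, 0, 0]
    - [0, 0, 1.6, 0, 0, 0]
    - [0, 0, 2.2, 0, 0, 0]
    - [-0.5, 0.3, 2.4, 0, 0, 0.2]
    - [-0.8, 0.8, 2.4, 0, 0, 0.4]
    - [-0.8, 0.8, 2.4, 0, 0, 0.4]

```text
clock: 22.83
tcp_pos: [0.5578, -0.1189, 0.3256]
orientation: [0.002, -0.023, 1.0, 0.0]
wrist_force: [0.9, -1.0, 0.2]
finger_gap: 0.0852
grip_force: 0.0
```

```bash
python3 - <<'E'
from h import *
st()
a=snap('scene','s6.png')['pixels'][150:300,250:450]
w=snap('wrist','w6.png')['pixels'][100:350,180:430]
A=np.zeros((600,800,3),np.uint8)
A[:300,:400]=cv2.resize(a,(400,300),interpolation=cv2.INTER_CUBIC)
A[:400,400:]=cv2.resize(w,(400,400),interpolation=cv2.INTER_CUBIC)
cv2.imwrite('pics/m6.png',A[:400,:,::-1])
E
```

```text
t 22.83 tcp [ 0.5578 -0.1189  0.3256] yaw -177.36 tilt z [ 3.1e-03  9.0e-04 -1.0e+00] F [ 0.87 -0.98  0.19] gap 0.0852 grip 0.0 j6 -0.4
```

View pics/m6.png

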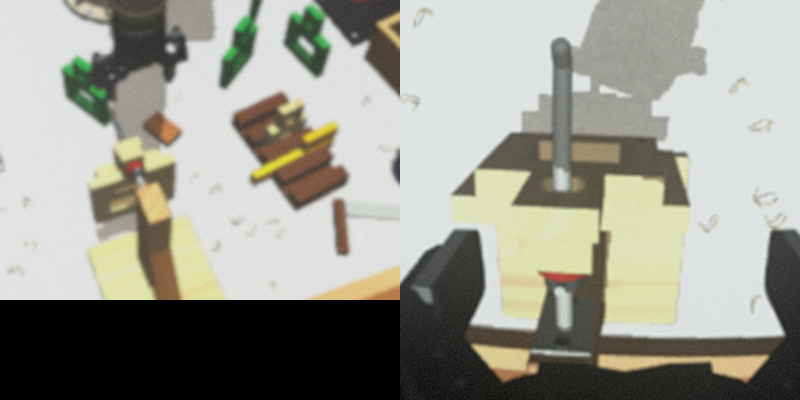

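Both templates hang flush in front of the collar. Now the small one.

Request:
jog_arm:
  rows:
    - [-0.1, 0.8, 0, 0, 0, 0.2]
    - [-0.2, 1.7, 0, 0, 0, 0.4]
    - [-0.3, 2.6, 0, 0, 0, 0.6]
    - [-0.4, 3.5, 0, 0, 0, 0.8]
    - [-0.5, 4.4, 0, 0, 0, 1.0]
    - [-0.65, 5.3, 0, 0, 0, 1.0]
    - [-0.65, 6.2, 0, 0, 0, 1.0]
    - [-0.65, 7.0, -0.3, 0, 0, 1.0]
    - [-0.65, 7.5, -0.8, 0, 0, 1.0]
    - [-0.65, 7.75, -1.6, 0, 0, 1.0]
    - [-0.65, 7.75, -2.3, 0, 0, 1.0]
    - [-0.65, 7.75, -2.6, 0, 0, 1.0]

```text
clock: 23.93
tcp_pos: [0.5318, 0.1892, 0.2143]
orientation: [-0.002, -0.075, 0.997, -0.0]
wrist_force: [-0.5, -0.6, 0.3]
finger_gap: 0.0858
grip_force: 0.0
```

Request:
jog_arm:
  rows:
    - [0, 0, 0, 0, 0, 0]
    - [0, 0, 0, 0, 0, 0]

```text
clock: 24.1
tcp_pos: [0.5331, 0.1885, 0.2181]
orientation: [-0.001, -0.074, 0.997, 0.0]
wrist_force: [0.1, -0.0, 0.2]
finger_gap: 0.0854
grip_force: 0.0
```

```bash
python3 -c "
from h import *
st()"
```

```text
t 24.1 tcp [0.5331 0.1885 0.2181] yaw -171.51 tilt z [-1.4e-03  3.0e-04 -1.0e+00] F [ 0.09 -0.03  0.23] gap 0.0854 grip 0.0 j6 0.05
```

Request:
jog_arm:
  rows:
    - [0.04, 0.02, -0.2, 0, 0, 0]
    - [0.04, 0.02, -0.8, 0, 0, 0]
    - [0.04, 0.02, -1.6, 0, 0, 0]
    - [0.04, 0.02, -2.4, 0, 0, 0]
    - [0.04, 0.02, -2.9, 0, 0, 0]
    - [0.04, 0.02, -3.1, 0, 0, 0]
    - [0.04, 0.02, -3.1, 0, 0, 0]
    - [0.04, 0.02, -3.1, 0, 0, 0]
    - [0.04, 0.02, -3.1, 0, 0, 0]

```text
clock: 24.85
tcp_pos: [0.5365, 0.1898, 0.097]
orientation: [0.002, -0.074, 0.997, 0.001]
wrist_force: [0.2, 0.6, 0.3]
finger_gap: 0.0854
grip_force: 0.0
```

Request:
jog_arm:
  rows:
    - [0, 0, 0, 0, 0, 0]
    - [0, 0, 0, 0, 0, 0]
    - [0, 0, 0, 0, 0, 0]
    - [0, 0, 0, 0, 0, 0]
    - [0, 0, 0, 0, 0, 0]
    - [0, 0, 0, 0, 0, 0]
    - [0, 0, 0, 0, 0, 0]
  jaw: 1

```text
clock: 25.43
tcp_pos: [0.5358, 0.1901, 0.0963]
orientation: [0.002, -0.074, 0.997, 0.001]
wrist_force: [-0.1, 0.7, 6.2]
finger_gap: 0.0487
grip_force: 62.7
```

```bash
python3 -c "
from h import *
st()"
```

```text
t 25.43 tcp [0.5358 0.1901 0.0963] yaw -171.47 tilt z [ 0.0034  0.0017 -1.    ] F [-0.09  0.68  6.21] gap 0.0487 grip 62.7 j6 0.05
```

Request:
jog_arm:
  rows:
    - [0, 0, 0.5, 0, 0, 0]
    - [0, 0, 1.2, 0, 0, 0]
    - [0, 0, 2.0, 0, 0, 0]
    - [0, 0, 2.8, 0, 0, 0]
    - [-0.3, 0, 3.4, 0, 0, 0]
    - [-0.8, -0.2, 3.62, 0, 0, 0]
    - [-1.4, -0.7, 3.62, 0, 0, -0.2]
    - [-1.9, -1.4, 3.62, 0, 0, -0.4]
    - [-2.15, -2.2, 3.62, 0, 0, -0.6]
    - [-2.15, -3.1, 3.62, 0, 0, -0.8]
    - [-2.15, -4.0, 3.62, 0, 0, -1.0]
    - [-2.15, -4.9, 3.62, 0, 0, -1.2]

```text
clock: 26.43
tcp_pos: [0.4478, -0.0076, 0.2398]
orientation: [0.0, -0.011, 1.0, 0.0]
wrist_force: [-0.4, -0.0, -0.3]
finger_gap: 0.0482
grip_force: 62.7
```

Request:
jog_arm:
  rows:
    - [0, -0.9, 0, 0, 0, -0.2]
    - [0, -1.8, 0, 0, 0, -0.2]
    - [0, -2.6, 0, 0, 0, -0.2]
    - [0, -3.2, 0, 0, 0, -0.2]
    - [0, -3.6, 0, 0, 0, -0.2]
    - [0, -3.7, 0, 0, 0, -0.2]
    - [0, -3.7, 0, 0, 0, -0.2]
    - [0, -3.7, 0, 0, 0, -0.2]
    - [0, -3.7, 0, 0, 0, -0.2]

```text
clock: 27.18
tcp_pos: [0.4485, -0.1534, 0.2396]
orientation: [0.0, -0.002, 1.0, 0.001]
wrist_force: [0.5, -0.1, -0.9]
finger_gap: 0.0483
grip_force: 62.7
```

```bash
python3 -c "
from h import *
st()"
```

```text
t 27.18 tcp [ 0.4485 -0.1534  0.2396] yaw -179.82 tilt z [ 3.0e-04  1.3e-03 -1.0e+00] F [ 0.53 -0.08 -0.9 ] gap 0.0483 grip 62.7 j6 -0.5
```

Request:
jog_arm:
  rows:
    - [0, 0.01, 0.03, 0, 0, 0]
    - [0.3, 0.01, 0.03, 0, 0, 0]
    - [0.6, 0.01, 0.03, 0, 0, 0]
    - [0.8, 0.01, 0.03, 0, 0, 0]
    - [1.0, 0.01, 0.03, 0, 0, 0]
    - [1.2, 0.01, 0.03, 0, 0, 0]
    - [1.5, 0.01, 0.03, 0, 0, 0]
    - [1.8, 0.01, 0.03, 0, 0, 0]
    - [2.0, 0.01, -0.05, 0, 0, 0]
    - [2.2, 0.01, -0.15, 0, 0, 0]
    - [2.35, 0.01, -0.25, 0, 0, 0]
    - [2.35, 0.01, -0.25, 0, 0, 0]

```text
clock: 28.18
tcp_pos: [0.5431, -0.1537, 0.228]
orientation: [-0.001, -0.001, 1.0, 0.001]
wrist_force: [0.4, -0.5, -2.9]
finger_gap: 0.048
grip_force: 62.7
```

Request:
jog_arm:
  rows:
    - [0.05, 0, -0.02, 0, 0, 0]
    - [0.1, 0, -0.03, 0, 0, 0]
    - [0.15, 0, -0.03, 0, 0, 0]
    - [0.2, 0, -0.03, 0, 0, 0]
    - [0.25, 0, -0.03, 0, 0, 0]
    - [0.3, 0, -0.03, 0, 0, 0]
    - [0.35, 0, -0.03, 0, 0, 0]
    - [0.4, 0, -0.03, 0, 0, 0]
    - [0.45, 0, -0.03, 0, 0, 0]
    - [0.45, 0, -0.03, 0, 0, 0]

```text
clock: 29.02
tcp_pos: [0.5611, -0.154, 0.2284]
orientation: [0.0, -0.001, 1.0, 0.0]
wrist_force: [0.3, 0.0, -1.0]
finger_gap: 0.0482
grip_force: 62.7
```

Request:
jog_arm:
  rows:
    - [0.05, 0.01, -0.01, 0, 0, 0]
    - [0.1, 0.02, -0.02, 0, 0, 0]
    - [0.15, 0.02, -0.03, 0, 0, 0]
    - [0.2, 0.02, -0.03, 0, 0, 0]
    - [0.2, 0.02, -0.03, 0, 0, 0]

```text
clock: 29.43
tcp_pos: [0.569, -0.1532, 0.2277]
orientation: [0.001, -0.001, 1.0, 0.0]
wrist_force: [-0.9, -0.2, 3.6]
finger_gap: 0.0484
grip_force: 63.2
```

Request:
jog_arm:
  rows:
    - [0.02, 0, 0, 0, 0, 0]
    - [0.04, 0, 0, 0, 0, 0]
    - [0.06, 0, 0, 0, 0, 0]
    - [0.06, 0, 0, 0, 0, 0]

```text
clock: 29.77
tcp_pos: [0.571, -0.1533, 0.2276]
orientation: [0.0, -0.001, 1.0, 0.0]
wrist_force: [-3.3, -0.4, 6.0]
finger_gap: 0.0484
grip_force: 63.4
```

Request:
jog_arm:
  rows:
    - [0.02, 0, 0.02, 0, 0, 0]
    - [0.04, 0, 0.02, 0, 0, 0]
    - [0.06, 0, 0.02, 0, 0, 0]
    - [0.06, 0, 0.02, 0, 0, 0]

```text
clock: 30.1
tcp_pos: [0.5718, -0.1531, 0.2277]
orientation: [-0.002, -0.001, 1.0, 0.0]
wrist_force: [-7.2, -0.8, 4.0]
finger_gap: 0.0481
grip_force: 63.3
```

Request:
jog_arm:
  rows:
    - [0.01, 0, 0.01, 0, 0, 0]
    - [0.01, 0, 0.01, 0, 0, 0]
    - [0.01, 0, 0.01, 0, 0, 0]
    - [0.01, 0, 0.01, 0, 0, 0]
    - [0.01, 0, 0.01, 0, 0, 0]
    - [0.01, 0, 0.01, 0, 0, 0]
    - [0.01, 0, 0.01, 0, 0, 0]
    - [0.01, 0, 0.01, 0, 0, 0]
    - [0.01, 0, 0.01, 0, 0, 0]
    - [0.01, 0, 0.01, 0, 0, 0]
    - [0.01, 0, 0.01, 0, 0, 0]
    - [0.01, 0, 0.01, 0, 0, 0]

```text
clock: 31.1
tcp_pos: [0.5718, -0.1531, 0.2278]
orientation: [-0.002, -0.001, 1.0, 0.001]
wrist_force: [-8.7, -0.9, 2.1]
finger_gap: 0.0482
grip_force: 63.1
```

Request:
jog_arm:
  rows:
    - [0, 0, 0, 0, 0, 0]
    - [0, 0, 0, 0, 0, 0]
    - [-0.03, 0, 0, 0, 0, 0]
    - [-0.03, 0, 0, 0, 0, 0]
    - [-0.03, 0, 0, 0, 0, 0]
    - [-0.03, 0, 0, 0, 0, 0]
  jaw: -1

```text
clock: 31.6
tcp_pos: [0.5729, -0.1532, 0.2284]
orientation: [0.001, -0.001, 1.0, 0.0]
wrist_force: [-0.0, 0.1, 0.0]
finger_gap: 0.0856
grip_force: 0.0
```

Request:
jog_arm:
  rows:
    - [0, 0, 0.2, 0, 0, 0]
    - [0, 0, 0.5, 0, 0, 0]
    - [0, 0, 1.0, 0, 0, 0]
    - [0, 0, 1.6, 0, 0, 0]
    - [0, 0, 2.2, 0, 0, 0]
    - [-0.3, 0.3, 2.4, 0, 0, 0]
    - [-0.6, 0.8, 2.4, 0, 0, 0]
    - [-0.6, 0.8, 2.4, 0, 0, 0]

```text
clock: 32.27
tcp_pos: [0.5476, -0.119, 0.327]
orientation: [0.001, -0.002, 1.0, 0.0]
wrist_force: [0.6, -0.8, -0.3]
finger_gap: 0.0858
grip_force: 0.0
```

```bash
python3 - <<'E'
from h import *
st()
a=snap('scene','s7.png')['pixels'][150:300,250:450]
w=snap('wrist','w7.png')['pixels'][100:350,180:430]
A=np.zeros((600,800,3),np.uint8)
A[:300,:400]=cv2.resize(a,(400,300),interpolation=cv2.INTER_CUBIC)
A[:400,400:]=cv2.resize(w,(400,400),interpolation=cv2.INTER_CUBIC)
cv2.imwrite('pics/m7.png',A[:400,:,::-1])
E
```

```text
t 32.27 tcp [ 0.5476 -0.119   0.327 ] yaw -179.8 tilt z [ 2.9e-03  9.0e-04 -1.0e+00] F [ 0.56 -0.82 -0.35] gap 0.0858 grip 0.0 j6 -0.36
```

View pics/m7.png

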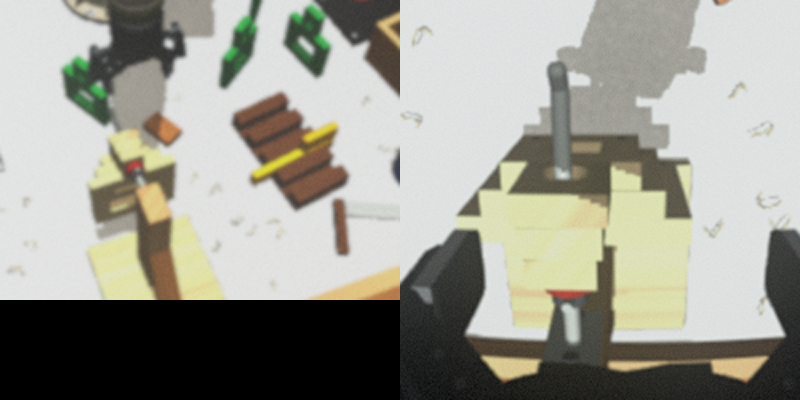

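All three templates hang snug against the collar, tabs stacked. The rack holds only the push stick and the offcut hasn't moved. The contact spacing of 17.3 and 18.3 mm matches the 18 mm thickness, so I'm handing in.

```bash
python3 -c "
from h import *
print(env.hand_in())"
```

```text
the job is handed in; nothing more can be done
None
```

The big, middle and small templates hang snug on the hook in that order, each pressed home at about 8 N for a second (peak about 14 N, on the big one). The job was handed in at about 32 s, and no verdict came back.

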